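# Tip the lime from a divided fruit tray into the bowl and park the tray

## Robot

A 6-joint arm with a two-finger parallel gripper is mounted at the origin on the work surface. World frame = base frame: x ahead of the robot, y to its left, z up, the work surface at z = 0. Lengths are in m, angles in rad, forces in N, time in s.
With the tool pointing down it reaches from about 0.375 to 0.975 m from the base axis. Payload 3.8 kg.
Tool frame: the origin (TCP) lies midway between the tips of the shut fingers; the grasp point (between the pads) lies 19 mm behind it; z points along the fingers, y is the line along which they close (so a half turn about z gives the same grasp; the last joint's range is limited). The gripper opens to 85 mm and grips with 20 to 120 N. Pads are 22 mm wide; open, the fingers measure 114 mm over their backs; the gripper's body (76 mm by 85 mm) begins 54 mm behind the grasp point. The pads swing forward as they close: fully open they stand 13 mm farther back than shut.
Start: joints at [-0.037, 0.264, 1.604, -0, 1.274, -0.037], TCP at [0.675, -0, 0.196] pointing down, gripper open.
Joint ranges: [-2.63, 2.63], [-0.94, 2.18], [0.31, 2.57], [-1.31, 4.45], [0, 2.66], [-2.55, 2.55]. Speed limits (rad/s): [2.57, 2.57, 3.14, 3.14, 3.14, 3.14].

## Interface

Orientations are given as a rotation vector (axis times angle).
In Python, from workcell import sensors, viewer, job gives the robot as it stands.
- The arm moves only by the shell command python3 -m inch 'ROWS' [FORCE]. ROWS is JSON, one flat list of numbers, 7 for each row, row after row: the shift along the tool's x, y, z in mm, then the turn, a rotation vector about the tool's x, y, z in degrees, then the finger opening in mm, from 0 to 85.4. A call has exactly 8 rows; each row shifts and turns the commanded pose from where the row before left it, along the tool's axes as they then stand; what a row does not reach is not made up. A row lasts 1/10 s, in which the tool goes at most 50 mm and 8.59 degrees, less where a joint would pass 70% of its speed; a pose out of reach is approached as far as the arm can. A call is refused whole if a number of a shift passes 50 or a number of a turn 8.59, either way. A call with a gripper value outside its range is refused whole. The fingers move at their own pace and stop on an object; FORCE is the grip in N (left out, the last holds). Time passes only in rows, so rows that do not move let the fingers close, or fill a call up. It gives the time, the measured TCP pose, the force, the opening and the grip force at its end, in the units of the state.
- sensors.read_state(): the state, without advancing time (a new reading comes with each control period).
- viewer.read_camera(name): name is "scene" or "side" or "wrist"; returns the picture (420x560x3 uint8, red, green, blue); there is no depth.
- viewer.camera_params(name): a dict with "K" (3x3 intrinsics, pixels), "world_to_cam" (4x4, takes a point from world to camera coordinates). Camera axes: x right, y down, z forward; pixel columns grow to the right and rows downward; lengths in m; the calibration is good to about 2 mm. A picture is of the moment at which its call begins: read the wrist's pose just before it. camera_params takes no time and is no camera call; for the wrist camera it gives the pose at the moment of the call.
- job.finish_job(): hands the job in; it is judged then, once.
The state is a dict: "time": time; "q": joint angles; "joint_vel": joint speeds; "joint_torque": joint torques, N m; "tool_pos": TCP position; "tcp_rot": TCP orientation; "wrist_force": force on the tool from outside, world axes, zero at the start; "torque": the same for the moment, N m; "width": opening from 0.0 (shut) to 1.0 (fully open); "grip_force": force on a finger pad.
Only numpy, scipy, OpenCV 4.12 (cv2) and the standard library are available. Lean on these libraries where they do the work, as an engineer would, in place of code of your own. Each camera call takes 0.05 s, during which the arm holds its last target. There are 200 camera calls.

## Task

Pick up the divided fruit tray (the wooden post is its handle) and tip it on the corner where the lime lies, so that the green lime, and nothing else, rolls out into the blue bowl for washing; do not touch any fruit with the fingers. Then set the tray down gently on the grey tray stand, pushed square and snug against both of its raised edges, with the other three fruits still in it, and let go. Leave the bowl and everything else on the counter where they stand.

Things in the scene. Friction and masses are not known exactly. Their poses are not given: they have to be found in the camera images.
- tray: White square tray, 195 x 195 mm outside, loose, about 0.4 kg. Origin: centre of its underside; z up, x and y along its sides. Floor 5 mm thick; outer walls and two crossing dividers (on x = 0 and y = 0) 5 mm thick, tops 40 mm above the underside, making four bays of 90 x 90 mm, one at each corner. Each bay has a rim gap at its outer corner.
- tray_post (a point): Centre of the top of the tray's wooden post handle, which stands on the tray's centre: 24 x 24 mm square, top 125 mm above the tray's underside. It is turned 45 degrees in the tray: its four flat faces look towards the four corners.
- tray_gap (a point): The outer corner of the sill at the tray's +x +y corner, 9 mm above the underside; all four corners are alike. There the wall is cut down, for 60 mm along both sides, to a sill 4 mm above the tray floor. Tipped straight towards its corner, a fruit rolls over the sill at about 23 degrees (40 to 45 is sure) and the other bays keep theirs; tipped 30 degrees towards a side, two bays empty.
- lime: Green lime, a ball 56 mm in diameter, origin at its centre; it starts alone in one bay of the tray, which bay varies.
- mandarin: Orange mandarin, a ball 56 mm in diameter, origin at its centre, alone in another bay.
- tomato: Red tomato, a ball 56 mm in diameter, origin at its centre, alone in another bay.
- plum: Dark purple plum, a ball 56 mm in diameter, origin at its centre, alone in another bay.
- bowl: Blue open bowl standing loose on the counter, rim radius 85 mm, 65 mm high, 0.5 kg; origin: centre of its underside, z up.
- stand: Fixed tray stand: a grey board 240 x 240 mm, 8 mm thick, with two dark raised edges (stops) 12 mm thick, rising 30 mm above the board, along its whole +x and +y sides; the other two sides are open. Origin: centre of its underside; x and y point at the raised edges, z up. Any of the tray's four quarter turns will do.
- stand_corner (a point): The inner corner of the stand where the inner faces of its raised edges meet, on the board's upper face: x = y = 108 mm, z = 8 mm in the stand's frame. A tray flush with both edges has its origin at x = y = 10.5 mm, z = 8 mm in the stand's frame.
- mug: White mug, 72 mm across, 75 mm high, a bystander; origin: centre of its underside.
- pepper: Small amber jar, 42 mm across, 70 mm high, a bystander; origin: centre of its underside.
- soy: Amber bottle, 60 mm across, 190 mm high, a bystander; origin: centre of its underside.
- oil: Green bottle, 64 mm across, 210 mm high, a bystander; origin: centre of its underside.
- spatula: Spatula, 200 mm long, lying on the counter beyond the bowl, a bystander; origin: middle of its length, at its underside.
There are look-alikes about, which are no part of the job. Of the things that look like the bowl, the largest one is meant.

How it is judged:
On the way, in this order (a step that is already met when the one before it is completed fails the run):
1. the lime tipped out of the tray into the bowl, the other fruits still in the tray (horizontal distance between lime and bowl below 0.07 m and height (world z) of lime below 0.085 m and x of mandarin in the frame of tray between -0.092 and 0.092 m and y of mandarin in the frame of tray between -0.092 and 0.092 m and z of mandarin in the frame of tray between 0.015 and 0.05 m and x of tomato in the frame of tray between -0.092 and 0.092 m and y of tomato in the frame of tray between -0.092 and 0.092 m and z of tomato in the frame of tray between 0.015 and 0.05 m and x of plum in the frame of tray between -0.092 and 0.092 m and y of plum in the frame of tray between -0.092 and 0.092 m and z of plum in the frame of tray between 0.015 and 0.05 m), for 0.3 s.
2. tray set down on the stand, flush with both raised edges (x of tray in the frame of stand between 0.0055 and 0.0145 m and y of tray in the frame of stand between 0.0055 and 0.0145 m and z of tray in the frame of stand below 0.012 m and (angle between the x axis of tray and the x axis of stand, either way round below 0.035 rad or angle between the x axis of tray and the y axis of stand, either way round below 0.035 rad) and angle between tray's own z axis and vertical below 0.035 rad), for 0.2 s.
At the end, for the whole second after the job is handed in: The lime lies in the bowl (its centre within 70 mm of the bowl's axis and lower than 85 mm); the mandarin, tomato and plum lie in the tray; the tray rests level on the stand, each of its two sides within 4 mm of the raised edge and square with it within 2 degrees, released and at rest (all of step 1 and all of step 2 and linear speed of tray below 0.01 m/s); the robot touches nothing.
It fails at once if a fruit touched by the fingers (contact force between the fingers and lime above 0.5 N or contact force between the fingers and mandarin above 0.5 N or contact force between the fingers and tomato above 0.5 N or contact force between the fingers and plum above 0.5 N).
It fails at once if the bowl shifted by more than 30 mm or tipped (distance of bowl from where it was at the start of the episode above 0.03 m or angle between bowl's own z axis and vertical above 0.35 rad).
It fails at once if the tray dropped or slammed onto the stand (moving faster than 0.5 m/s less than about 50 mm above it) (horizontal distance between tray and stand below 0.08 m and height (world z) of tray below 0.06 m and linear speed of tray above 0.5 m/s).
It fails at once if a bystander moved by more than 30 mm (distance of any of mug, pepper, soy, oil, spatula from where it was at the start of the episode above 0.03 m).
It also fails if it takes over 59 s, if anything falls off the work surface, if the arm or the gripper's body presses on something with over 40 N, if the wrist force passes 120 N, or if a joint passes its speed limit or range.

## Working session

There is one attempt and no reset: what is moved stays moved. The work goes in short steps, Python scripts to look and compute and a shell command to move; the robot and the scene stay as the last step left them, time stands still between calls to the robot, and variables do not carry over. Pictures are saved under pics/ and viewed, at most 10 in all, crops included, and the job is handed in when it is done.

```bash
ls; mkdir -p pics; cat > h.py <<'E'
import numpy as np, cv2
from workcell import sensors, viewer, job
from scipy.spatial.transform import Rotation as R
def snap(n,f):
    im=viewer.read_camera(n); cv2.imwrite('pics/'+f,im[:,:,::-1]); return im
def ray(n,u,v,z,P=None):
    P=P or viewer.camera_params(n); K=np.array(P['K']);T=np.array(P['world_to_cam'])
    c=-T[:3,:3].T@T[:3,3]; d=T[:3,:3].T@np.linalg.inv(K)@[u,v,1]
    return c+d*(z-c[2])/d[2]
def proj(n,p,P=None):
    P=P or viewer.camera_params(n); K=np.array(P['K']);T=np.array(P['world_to_cam'])
    x=K@(T[:3,:3]@np.array(p)+T[:3,3]); return x[:2]/x[2]
E
python3 - <<'E'
from h import *
a=snap('scene','s0.png');b=snap('side','d0.png')
s=sensors.read_state();print(s)
for n in('scene','side','wrist'):
    P=viewer.camera_params(n);T=np.array(P['world_to_cam']);print(n,-T[:3,:3].T@T[:3,3],T[2,:3])
E
```

```text
pics
{'time': 0.1, 'q': array([-3.68800059e-02,  2.64673312e-01,  1.60521677e+00,  1.01900013e-06,
        1.27370341e+00, -3.68901434e-02]), 'joint_vel': array([ 6.96805377e-04, -3.34766666e-03, -3.94320882e-03,  2.19459574e-04,
        5.68287317e-05, -7.51406974e-04]), 'joint_torque': array([ 2.96398039e-04, -5.16707003e+01, -3.68589377e+01,  1.30520286e-05,
        6.22219843e-03,  5.24967299e-05]), 'tool_pos': array([6.74280737e-01, 3.85583476e-05, 1.95100789e-01]), 'tcp_rot': array([-2.22039293e+00, -2.22041478e+00,  2.13678681e-03]), 'wrist_force': array([ 0.33085477, -0.22573142, -0.16865044]), 'torque': array([ 0.00821095, -0.00164822, -0.02438137]), 'grip_force': 0.0, 'width': 1.0015090331727712}
scene [1.26742155 0.96292144 1.07608802] [-0.46431912 -0.6206991  -0.63177558]
side [ 0.07569075 -0.6753777   0.72789606] [ 0.46022703  0.6483918  -0.60644798]
wrist [0.67495382 0.07932256 0.37333137] [-0.00184441 -0.31247893 -0.9499229 ]
```

View pics/s0.png

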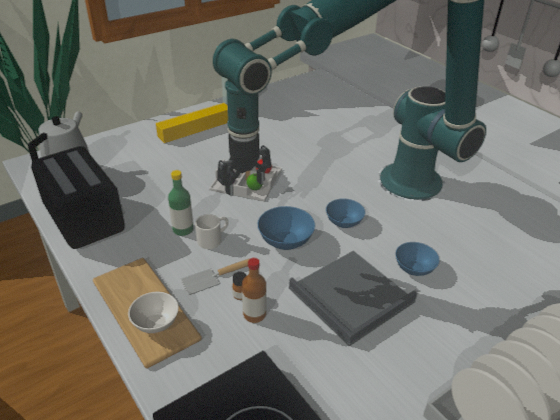

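View pics/d0.png

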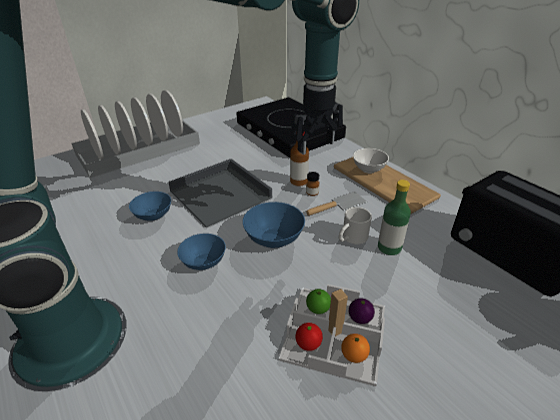

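Three blue bowls are visible in the side view: (274,226), the largest and so the target, plus smaller ones at (202,252) and (150,207). The tray is at (335,335), with the lime at (318,301), plum at (362,311), tomato at (309,337) and mandarin at (356,348). The stand is at (220,192). It could be confused with the cutting board or the dish rack, but neither has the grey board and raised edges. Next I'll crop closer.

```bash
python3 - <<'E'
from h import *
a=cv2.imread('pics/d0.png');b=cv2.imread('pics/s0.png')
c=cv2.resize(a[275:395,265:400],None,fx=5,fy=5,interpolation=cv2.INTER_CUBIC);cv2.imwrite('pics/c1.png',c)
top=cv2.resize(a[155:280,125:318],None,fx=4,fy=4,interpolation=cv2.INTER_CUBIC)
cv2.imwrite('pics/c2.png',top)
c=cv2.resize(b[200:345,250:450],None,fx=4,fy=4,interpolation=cv2.INTER_CUBIC);cv2.imwrite('pics/c3.png',c)
E
```

```text
(no output)
```

View pics/c1.png

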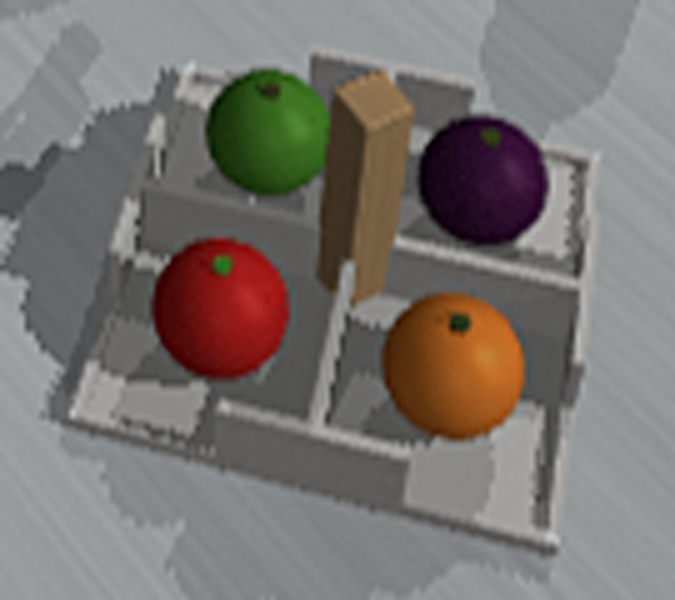

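View pics/c2.png

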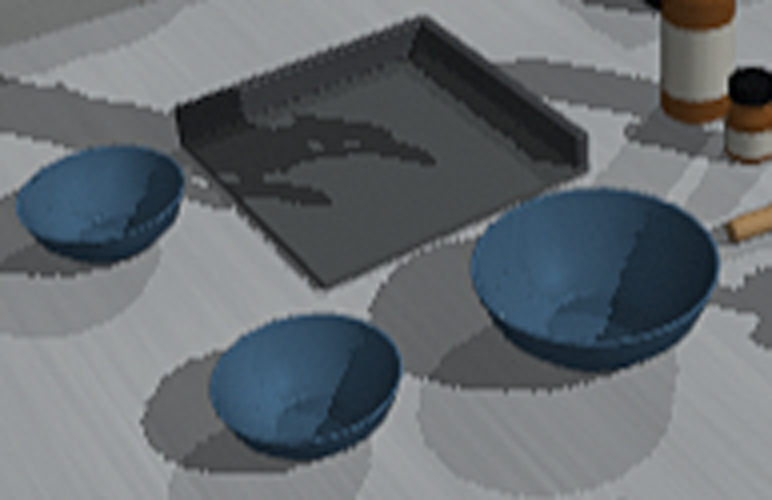

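View pics/c3.png

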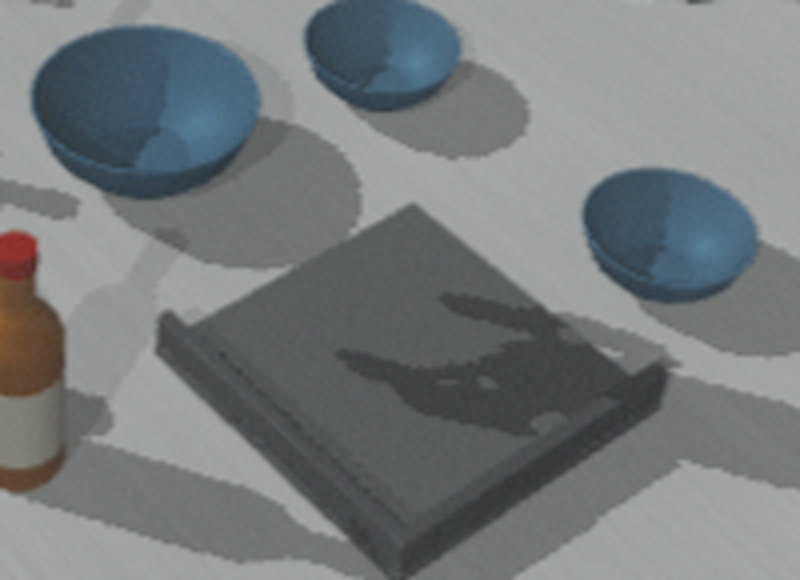

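```bash
cat > m.py <<'E'
from h import *
from scipy.optimize import least_squares
P={n:viewer.camera_params(n) for n in('scene','side')}
def full(c,x0,y0,s): return np.array([x0+(c[0]+.5)/s-.5,y0+(c[1]+.5)/s-.5])
c1=lambda u,v:('side',full((u,v),265,275,5));c2=lambda u,v:('side',full((u,v),125,155,4));c3=lambda u,v:('scene',full((u,v),250,200,4))
def fit(pts,z0,g):
    def f(p,):
        r=[]
        c,s=np.cos(p[2]),np.sin(p[2])
        for (n,px),l in pts:
            r+=list(proj(n,[p[0]+c*l[0]-s*l[1],p[1]+s*l[0]+c*l[1],l[2]+z0],P[n])-px)
        return r
    o=least_squares(f,g,loss='soft_l1'); print(np.round(o.x,4),'deg',np.degrees(o.x[2]).round(2));print(np.round(np.reshape(f(o.x),(-1,2)),1).tolist()); return o.x
a=.0975
h=.009
print('post',ray(*(lambda t:(t[0],*t[1]))(c1(373,100)),.125,P['side']))
fit([(c1(70,415),(-a,-a,h)),(c1(555,538),(a,-a,h)),(c1(597,155),(a,a,h)),(c1(187,70),(-a,a,h)),(c1(373,100),(0,0,.125))],0,[.6,-.2,-.8])
b=.12
fit([(c2(425,15),(b,b,.038)),(c2(178,105),(-b,b,.038)),(c2(587,132),(b,-b,.038)),(c2(322,282),(-b,-b,.008)),
 (c3(413,203),(-b,-b,.008)),(c3(403,537),(b,b,.038)),(c3(158,330),(b,-b,.038)),(c3(667,365),(-b,b,.038))],0,[.7,.3,.5])
t=np.linspace(0,6.283,200)
def g(p):
    r=[]
    for n,k in(('side',[c2(472,265)[1][0],c2(719,265)[1][0],c2(600,188)[1][1]]),('scene',[c3(33,0)[1][0],c3(260,0)[1][0],c3(0,26)[1][1]])):
        q=np.array([proj(n,[p[0]+.085*np.cos(x),p[1]+.085*np.sin(x),.065],P[n]) for x in t])
        r+=[q[:,0].min()-k[0],q[:,0].max()-k[1],q[:,1].min()-k[2]]
    return r
o=least_squares(g,[.6,.1]);print('bowl',o.x,np.round(o.fun,1))
for nm,n,px in(('lime','side',(318.5,301.)),('soy','side',(298,185)),('pepper','side',(313,192)),('mug','side',(355,243)),('oil','side',(391,252)),('smallb','side',(202,267)),('smallb2','side',(150,220))):
    print(nm,ray(n,*px,.033 if nm=='lime' else 0,P[n]).round(3))
E
python3 m.py
```

```text
post [ 0.46937018 -0.32501143  0.125     ]
[ 0.4702 -0.324  -0.9129] deg -52.31
[[-0.4, 0.1], [0.6, 1.6], [0.4, -0.3], [-0.6, -1.5], [-0.0, -0.5]]
[0.5248 0.2836 0.0368] deg 2.11
[[-0.4, -0.6], [-1.9, 0.2], [0.2, 0.1], [0.2, 0.4], [-0.4, -0.6], [-0.2, 2.1], [-0.8, -4.1], [0.6, 0.8]]
bowl [0.54210393 0.00744775] [-1.2  0.1 -0.6 -1.4  0.2 -0.5]
lime [ 0.48  -0.258  0.033]
soy [0.761 0.176 0.   ]
pepper [0.775 0.115 0.   ]
mug [ 0.711 -0.143  0.   ]
oil [ 0.763 -0.226  0.   ]
smallb [0.328 0.023 0.   ]
smallb2 [0.292 0.289 0.   ]
```

The tray is at about (0.470,-0.324) with yaw -52.3°, so the lime corner faces world +y, straight at the bowl at (0.542,0.007). The stand is at (0.525,0.284) with yaw 2°. I'll approach with the closing axis along the lime diagonal (turn 97° about tool z).

```bash
python3 -m inch '[-40,-25,0,0,0,0,85,-40,-25,0,0,0,0,85,-40,-25,0,0,0,0,85,-40,-25,0,0,0,0,85,-40,-25,0,0,0,0,85,-40,-25,0,0,0,0,85,-40,-25,0,0,0,0,85,-40,-25,0,0,0,0,85]' 40
python3 -m inch '[0,0,0,0,0,8.5,85,0,0,0,0,0,8.5,85,0,0,0,0,0,8.5,85,0,0,0,0,0,8.5,85,0,0,0,0,0,8.5,85,0,0,0,0,0,8.5,85,0,0,0,0,0,8.5,85,0,0,0,0,0,8.5,85]'
python3 -m inch '[0,0,0,0,0,8.5,85,0,0,0,0,0,8.5,85,0,0,0,0,0,8.5,85,0,0,0,0,0,3.8,85,0,0,0,0,0,0,85,0,0,0,0,0,0,85,0,0,0,0,0,0,85,0,0,0,0,0,0,85]'
python3 - <<'E'
from h import *
s=sensors.read_state();P=viewer.camera_params('wrist');a=snap('wrist','w1.png')
import json
json.dump({k:np.array(v).tolist() for k,v in P.items()},open('Pw1.json','w'))
M=R.from_rotvec(s['tcp_rot']).as_matrix();print(s['time'],s['q'],s['tool_pos'],'\n',M.round(3))
for p in((.4694,-.325,.125),(.4702,-.324,0)):print(proj('wrist',p,P))
E
```

```text
time: 0.9
tool_pos: [0.4735, -0.3211, 0.1959]
tcp_rot: [-2.221, -2.221, 0.0]
wrist_force: [0.3, -0.0, 0.7]
width: 0.992
grip_force: 0.0
time: 1.7
tool_pos: [0.4746, -0.3197, 0.1956]
tcp_rot: [-3.085, -0.59, 0.001]
wrist_force: [-0.2, 0.4, -0.0]
width: 0.998
grip_force: 0.0
time: 2.5
tool_pos: [0.4749, -0.32, 0.1962]
tcp_rot: [-3.135, 0.199, 0.0]
wrist_force: [0.0, -0.1, 0.2]
width: 0.995
grip_force: 0.0
2.5 [-6.36342519e-01  7.15117486e-02  1.82707406e+00  9.12750745e-06
  1.24320138e+00  1.06116429e+00] [ 0.4749334  -0.31995237  0.19617729] 
 [[ 0.992 -0.126 -0.   ]
 [-0.126 -0.992  0.   ]
 [-0.    -0.    -1.   ]]
[284.04286643 216.26219347]
[281.51967296 185.13874347]
```

View pics/w1.png

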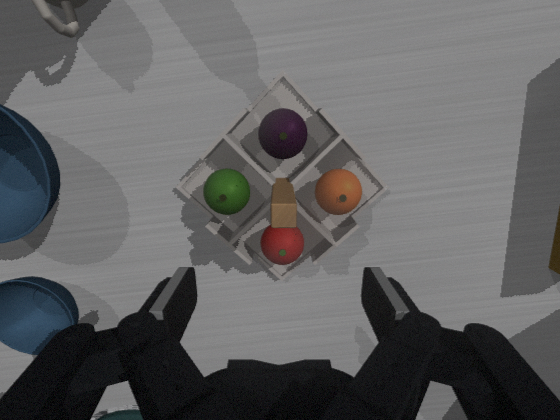

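The wrist view shows the post top at (284,216), exactly as predicted, and the tray's lime and mandarin corners at (179,187) and (383,187), level with the closing axis. So the alignment is good, and I'll descend and grip.

```bash
python3 -m inch '[-5,6,15,0,0,0,85,0,0,20,0,0,0,85,0,0,20,0,0,0,85,0,0,20,0,0,0,85,0,0,20,0,0,0,85,0,0,18,0,0,0,85,0,0,0,0,0,0,85,0,0,0,0,0,0,70]' 70
python3 -m inch '[0,0,0,0,0,0,50,0,0,0,0,0,0,40,0,0,0,0,0,0,30,0,0,0,0,0,0,26,0,0,0,0,0,0,20,0,0,0,0,0,0,15,0,0,0,0,0,0,10,0,0,0,0,0,0,10]' 70
python3 - <<'E'
from h import *
s=sensors.read_state();print(s['q'],s['tcp_rot'],s['width']*85.4,s['grip_force'])
snap('wrist','w2.png')
E
```

```text
time: 3.35
tool_pos: [0.4684, -0.3251, 0.0824]
tcp_rot: [-3.134, 0.2, 0.002]
wrist_force: [-0.2, -0.0, 0.6]
width: 0.852
grip_force: 0.0
time: 4.15
tool_pos: [0.47, -0.3244, 0.0847]
tcp_rot: [-3.134, 0.2, -0.002]
wrist_force: [-0.3, 4.3, 6.3]
width: 0.251
grip_force: 68.3
[-0.64889929  0.16449371  1.94059003  0.0020069   1.03616369  1.04842457] [-3.13395953e+00  2.00139356e-01 -1.95056437e-03] 21.472534479466436 68.32852721214294
```

View pics/w2.png

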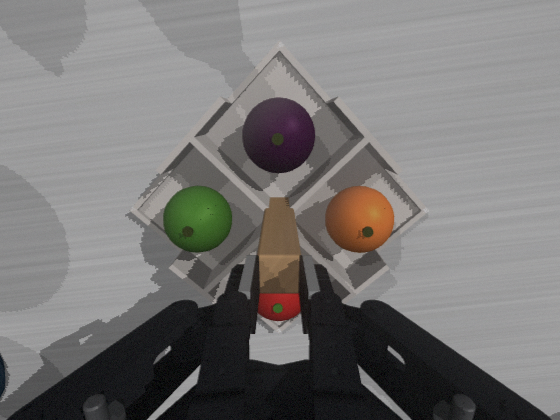

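The fingers hold the post squarely at (279,270) and all four fruits are clear of them. Next is a gentle lift, then the carry.

```bash
python3 -m inch '[0,0,-4,0,0,0,10,0,0,-10,0,0,0,10,0,0,-16,0,0,0,10,0,0,-20,0,0,0,10,0,0,-22,0,0,0,10,0,0,-22,0,0,0,10,0,0,-18,0,0,0,10,0,0,-11,0,0,0,10]' 80
python3 -m inch '[1,-4,-4,0,0,0,10,1,-8,0,0,0,0,10,2,-12,0,0,0,0,10,2,-16,0,0,0,0,10,3,-20,0,0,0,0,10,3,-24,0,0,0,0,10,4,-26,0,0,0,0,10,4,-26,0,0,0,0,10]'
python3 -m inch '[3,-22,0,0,0,0,10,3,-18,0,0,0,0,10,2,-14,0,0,0,0,10,1,-10,0,0,0,0,10,1,-6,0,0,0,0,10,0,-4,0,0,0,0,10,0,0,0,0,0,0,10,0,0,0,0,0,0,10]'
python3 - <<'E'
from h import *
snap('side','d1.png'); s=sensors.read_state();print(s['q'],s['wrist_force'])
E
```

```text
time: 5.0
tool_pos: [0.4699, -0.3261, 0.209]
tcp_rot: [3.133, -0.2, 0.004]
wrist_force: [0.1, -0.7, -6.1]
width: 0.241
grip_force: 78.9
time: 5.8
tool_pos: [0.506, -0.1902, 0.2092]
tcp_rot: [-3.134, 0.199, 0.003]
wrist_force: [-0.5, 0.3, -7.6]
width: 0.244
grip_force: 78.9
time: 6.6
tool_pos: [0.5256, -0.1214, 0.2103]
tcp_rot: [3.135, -0.201, -0.0]
wrist_force: [0.8, -0.6, -6.8]
width: 0.242
grip_force: 79.0
[-2.73018294e-01 -1.86081272e-03  1.87667250e+00 -5.31608325e-04
  1.26685177e+00  1.42602026e+00] [-1.06095689 -0.66267117 -6.60844753]
```

View pics/d1.png

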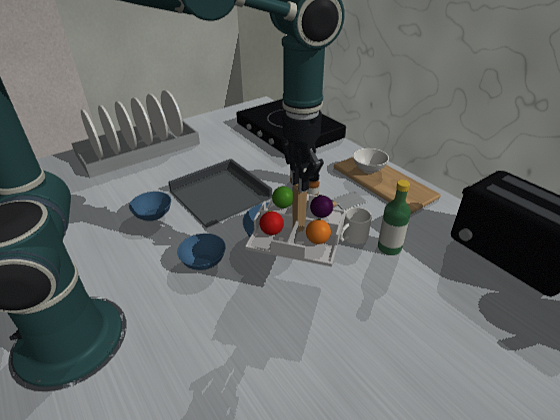

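All four fruits still sit in the tray (lime at (283,197), over the bowl side). Now I'll tip about -tool x.

```bash
python3 -m inch '[0,0,0,-2,0,0,10,0,0,0,-3,0,0,10,0,0,0,-3,0,0,10,0,0,0,-3,0,0,10,0,0,0,-3,0,0,10,0,0,0,-3,0,0,10,0,0,0,-3,0,0,10,0,0,0,-3,0,0,10]'
python3 -m inch '[0,-4,-7,-3,0,0,10,0,-4,-7,-3,0,0,10,0,-4,-7,-3,0,0,10,0,-4,-7,-3,0,0,10,0,-4,-7,-3,0,0,10,0,-4,-7,-3,0,0,10,0,0,0,0,0,0,10,0,0,0,0,0,0,10]'
python3 - <<'E'
from h import *
a=snap('side','d2.png');b=snap('scene','s2.png'); s=sensors.read_state();print(s['q'],s['wrist_force'])
cv2.imwrite('pics/c4.png',cv2.resize(np.hstack([a[140:300,190:390],b[140:300,190:390]])[:,:,::-1],None,fx=2,fy=2))
E
```

```text
time: 7.45
tool_pos: [0.526, -0.1207, 0.2104]
tcp_rot: [2.735, -0.177, -0.034]
wrist_force: [-0.3, 0.2, -7.3]
width: 0.245
grip_force: 79.1
time: 8.25
tool_pos: [0.5315, -0.0788, 0.2337]
tcp_rot: [2.425, -0.155, -0.057]
wrist_force: [-0.5, -0.3, -5.1]
width: 0.237
grip_force: 79.3
[ 0.24894624  0.14150294  1.85482779 -0.65799783  1.4776884   2.12555725] [ 0.10865689 -0.31723932 -5.6781571 ]
```

View pics/c4.png

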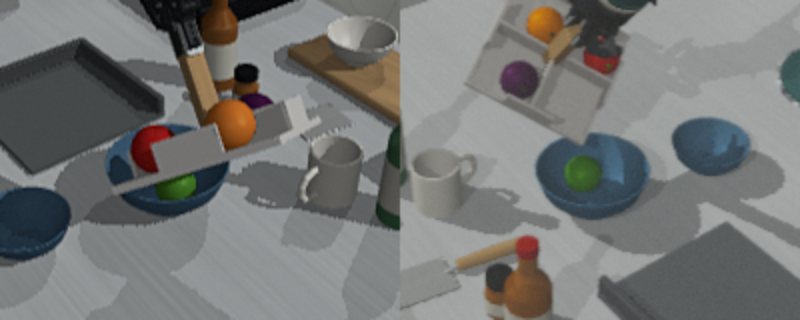

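The lime lies in the bowl (right panel, (583,173)). The mandarin, tomato and plum are still in the tray. I'll level out slowly while rising, and refine the stand pose from its outline edges.

```bash
python3 -m inch '[0,1,-1,2,0,0,10,0,2,-3,3,0,0,10,0,2,-3,3,0,0,10,0,2,-3,3,0,0,10,0,2,-3,3,0,0,10,0,1,-3,3,0,0,10,0,1,-3,3,0,0,10,0,1,-3,3,0,0,10]'
python3 -m inch '[0,1,-3,3,0,0,10,0,1,-3,3,0,0,10,0,0,-3,3,0,0,10,0,0,-3,3,0,0,10,0,0,-2,3,0,0,10,0,0,-1,2,0,0,10,0,0,0,1,0,0,10,0,0,0,0,0,0,10]'
cat > st.py <<'E'
from h import *
from scipy.optimize import least_squares
from scipy.ndimage import map_coordinates,gaussian_filter
b=.12
E={'side':('d0.png',[((-b,-b,0),(b,-b,0)),((-b,-b,0),(-b,b,0)),((b,b,.038),(-b,b,.038)),((b,b,.038),(b,-b,.038))]),
'scene':('s0.png',[((-b,-b,.008),(b-.02,-b,.008)),((-b,-b,.008),(-b,b-.02,.008))])}
x=np.array([.5248,.2836,.0368])
def w(p,l): c,s=np.cos(p[2]),np.sin(p[2]); return [p[0]+c*l[0]-s*l[1],p[1]+s*l[0]+c*l[1],l[2]]
P={n:viewer.camera_params(n) for n in E}
for it in range(4):
    obs=[]
    for n,(f,ed) in E.items():
        im=gaussian_filter(cv2.imread('pics/'+f,0).astype(float),.7)
        for k,(A,B) in enumerate(ed):
            for t in np.linspace(.06,.94,40):
                l=np.array(A)*(1-t)+np.array(B)*t; q=proj(n,w(x,l),P[n]); q2=proj(n,w(x,l+(np.array(B)-A)*.01),P[n])
                d=(q2-q)/np.linalg.norm(q2-q); nn=np.array([-d[1],d[0]]); c=proj(n,w(x,(0,0,l[2])),P[n])
                if nn@(c-q)>0: nn=-nn           # outward: dark->bright
                s=np.arange(-4,4.01,.25)-0.
                pr=map_coordinates(im,[q[1]+s*nn[1],q[0]+s*nn[0]],order=1); g=np.gradient(pr); i=g.argmax()
                if g[i]>2.5: obs.append((n,k,l,nn,q+s[i]*nn))
    f=lambda p:[ (proj(n,w(p,l),P[n])-m)@nn for n,k,l,nn,m in obs]
    o=least_squares(f,x,loss='soft_l1',f_scale=.4); x=o.x
r=np.array(f(x)); key=[(a[0],a[1]) for a in obs]
print(x,np.degrees(x[2]))
for k in sorted(set(key)): m=[kk==k for kk in key]; print(k,sum(m),np.median(r[m]).round(2),r[m].std().round(2))
c,s=np.cos(x[2]),np.sin(x[2]);print('target',x[0]+.0105*(c-s),x[1]+.0105*(s+c))
s=sensors.read_state();print(s['q'],s['tool_pos'],R.from_rotvec(s['tcp_rot']).as_matrix().round(3))
E
python3 st.py
```

```text
time: 9.15
tool_pos: [0.5307, -0.0795, 0.2608]
tcp_rot: [2.824, -0.182, -0.027]
wrist_force: [-0.6, 0.4, -5.8]
width: 0.244
grip_force: 79.1
time: 9.95
tool_pos: [0.5306, -0.0789, 0.2751]
tcp_rot: [3.134, -0.203, 0.0]
wrist_force: [-0.4, 0.6, -7.2]
width: 0.245
grip_force: 79.1
[0.52373836 0.2843284  0.0334468 ] 1.9163602112885723
('scene', 0) 37 0.25 0.18
('scene', 1) 40 0.37 1.22
('side', 0) 34 0.0 0.35
('side', 1) 40 -0.76 0.87
('side', 2) 40 0.5 0.19
('side', 3) 40 0.01 0.37
target 0.533881357822569 0.29517365415204366
[-1.93281766e-01 -4.00974176e-02  1.79597899e+00 -1.14368993e-03
  1.38538362e+00  1.50702131e+00] [ 0.53059474 -0.07891663  0.27511466] [[ 0.992 -0.129  0.   ]
 [-0.129 -0.992 -0.001]
 [ 0.     0.001 -1.   ]]
```

```bash
python3 -m inch '[-1,-4,0,0,0,0,10,-1,-8,0,0,0,0,10,-2,-12,0,0,0,0,10,-2,-16,0,0,0,0,10,-3,-20,0,0,0,0,10,-4,-24,0,0,0,0,10,-4,-27,0,0,0,0,10,-4,-28,0,0,0,0,10]'
python3 -m inch '[-4,-28,0,0,0,0,10,-5,-28,0,0,0,0,10,-4,-28,0,0,0,0,10,-4,-28,0,0,0,0,10,-4,-27,0,0,0,0,10,-4,-24,0,0,0,0,10,-3,-20,0,0,0,0,10,-3,-16,0,0,0,0,10]'
python3 -m inch '[-2,-12,0,0,0,0,10,-1,-8,0,0,0,0,10,0,0,0,0,0,-2,10,0,0,0,0,0,-4,10,0,0,0,0,0,-5,10,0,0,0,0,0,-6,10,0,0,0,0,0,-6,10,0,0,0,0,0,-6,10]'
python3 -m inch '[0,0,3,0,0,-6,10,0,0,6,0,0,-6,10,0,0,10,0,0,-5,10,0,0,14,0,0,-4,10,0,0,14,0,0,-3,10,0,0,12,0,0,-1.3,10,0,0,8,0,0,0,10,0,0,4,0,0,0,10]'
cat > pose.py <<'E'
from h import *
s=sensors.read_state();M=R.from_rotvec(s['tcp_rot']).as_matrix();print(s['time'],'q',s['q'].round(2),s['tool_pos'].round(4),'F',s['wrist_force'].round(1),'T',s['torque'].round(2))
print(M.round(4)); yaw=np.degrees(np.arctan2(-M[1,1],-M[0,1]))-135; print('tray yaw',yaw)
o=s['tool_pos']+M[:,2]*.0847; a=np.radians(1.92); d=o[:2]-[.5237,.2843]
print('tray in stand',[d@[np.cos(a),np.sin(a)],d@[-np.sin(a),np.cos(a)]],'bottom z',o[2])
E
python3 pose.py
```

```text
time: 10.75
tool_pos: [0.5277, 0.0657, 0.2746]
tcp_rot: [-3.135, 0.198, 0.0]
wrist_force: [1.0, -0.5, -6.3]
width: 0.241
grip_force: 79.2
time: 11.55
tool_pos: [0.5216, 0.2675, 0.2744]
tcp_rot: [-3.135, 0.196, 0.001]
wrist_force: [-0.5, -0.3, -5.0]
width: 0.241
grip_force: 79.2
time: 12.35
tool_pos: [0.5224, 0.2844, 0.2746]
tcp_rot: [3.084, 0.597, -0.0]
wrist_force: [0.3, -0.3, -7.2]
width: 0.242
grip_force: 79.2
time: 13.15
tool_pos: [0.5218, 0.2845, 0.2025]
tcp_rot: [2.882, 1.251, -0.003]
wrist_force: [0.1, 0.3, -5.7]
width: 0.242
grip_force: 79.1
13.15 q [ 0.46  0.11  1.77 -0.    1.26  1.21] [0.5218 0.2845 0.2025] F [ 0.1  0.3 -5.7] T [-0.03  0.05  0.04]
[[ 6.829e-01  7.306e-01 -1.400e-03]
 [ 7.306e-01 -6.829e-01 -8.000e-04]
 [-1.600e-03 -5.000e-04 -1.000e+00]]
tray yaw 1.9330573579031523
tray in stand [np.float64(-0.0020073880772008253), np.float64(0.00016705302712399317)] bottom z 0.11779290773486928
```

```bash
python3 -m inch '[0,0,4,0,0,0,10,0,0,10,0,0,0,10,0,0,16,0,0,0,10,0,0,20,0,0,0,10,0,0,20,0,0,0,10,0,0,16,0,0,0,10,0,0,10,0,0,0,10,0,0,4,0,0,0,10]'
python3 -m inch '[0,0,2,0,0,0,10,0,0,2,0,0,0,10,0,0,1,0,0,0,10,0,0,1,0,0,0,10,0,0,0,0,0,0,10,0,0,0,0,0,0,10,0,0,0,0,0,0,10,0,0,0,0,0,0,10]'
python3 pose.py
```

```text
time: 13.95
tool_pos: [0.5213, 0.2844, 0.1018]
tcp_rot: [2.881, 1.253, -0.004]
wrist_force: [-0.3, 1.0, -5.6]
width: 0.24
grip_force: 79.2
time: 14.75
tool_pos: [0.5223, 0.285, 0.0978]
tcp_rot: [-2.881, -1.253, -0.0]
wrist_force: [0.5, 0.3, -6.4]
width: 0.249
grip_force: 79.2
14.75 q [0.46 0.19 1.88 0.   1.07 1.21] [0.5223 0.285  0.0978] F [ 0.5  0.3 -6.4] T [-0.03  0.02 -0.01]
[[ 6.820e-01  7.314e-01  2.000e-04]
 [ 7.314e-01 -6.820e-01  1.000e-04]
 [ 2.000e-04  1.000e-04 -1.000e+00]]
tray yaw 2.0033560410493862
tray in stand [np.float64(-0.0013655858645583142), np.float64(0.0007174837361286643)] bottom z 0.01306934183575889
```

```bash
python3 -m inch '[0,0,1,0,0,0,10,1,0,1,0,0,0,10,2,0,1,0,0,0,10,2,0,0,0,0,0,10,2,0,0,0,0,0,10,2,0,0,0,0,0,10,2,0,0,0,0,0,10,0,0,0,0,0,0,10]'
python3 pose.py
python3 -m inch '[1,0,0,0,0,0,10,1,0,0,0,0,0,10,0,0,0,0,0,0,10,0,0,0,0,0,0,10,1,0,0,0,0,0,10,0,0,0,0,0,0,10,0,0,0,0,0,0,10,0,0,0,0,0,0,10]'
python3 pose.py
```

```text
time: 15.55
tool_pos: [0.5301, 0.2932, 0.0947]
tcp_rot: [-2.881, -1.253, -0.001]
wrist_force: [-0.2, -0.2, -6.8]
width: 0.241
grip_force: 79.2
15.55 q [0.46 0.22 1.86 0.   1.07 1.21] [0.5301 0.2932 0.0947] F [-0.2 -0.2 -6.8] T [0.   0.   0.01]
[[ 6.819e-01  7.314e-01  4.000e-04]
 [ 7.314e-01 -6.819e-01  3.000e-04]
 [ 5.000e-04  1.000e-04 -1.000e+00]]
tray yaw 2.004420114804475
tray in stand [np.float64(0.006737276799967113), np.float64(0.008753356822894508)] bottom z 0.010041757719767702
time: 16.35
tool_pos: [0.5318, 0.2951, 0.0946]
tcp_rot: [-2.881, -1.253, 0.0]
wrist_force: [0.1, 0.1, -5.2]
width: 0.241
grip_force: 79.2
16.35 q [0.47 0.22 1.85 0.   1.07 1.22] [0.5318 0.2951 0.0946] F [ 0.1  0.1 -5.2] T [-0.03  0.    0.01]
[[ 6.820e-01  7.314e-01 -1.000e-04]
 [ 7.314e-01 -6.820e-01 -0.000e+00]
 [-1.000e-04 -0.000e+00 -1.000e+00]]
tray yaw 2.001833445079143
tray in stand [np.float64(0.00841023815139271), np.float64(0.0105513220617788)] bottom z 0.009929656825703057
```

```bash
python3 -m inch '[0.7,0.7,0,0,0,0,10,0.7,0.7,0,0,0,0,10,0,0,0,0,0,0,10,0,0,0,0,0,0,10,0,0,0,0,0,0,10,0,0,0,0,0,0,10,0,0,0,0,0,0,10,0,0,0,0,0,0,10]'
python3 pose.py
python3 -m inch '[0.7,0,0,0,0,0,10,0.7,0,0,0,0,0,10,0,0,0,0,0,0,10,0,0,0,0,0,0,10,0,0,0,0,0,0,10,0,0,0,0,0,0,10,0,0,0,0,0,0,10,0,0,0,0,0,0,10]'
python3 pose.py
```

```text
time: 17.15
tool_pos: [0.5337, 0.2952, 0.0946]
tcp_rot: [-2.881, -1.253, 0.0]
wrist_force: [-0.2, -0.3, -5.7]
width: 0.246
grip_force: 79.2
17.15 q [0.46 0.22 1.85 0.   1.07 1.21] [0.5337 0.2952 0.0946] F [-0.2 -0.3 -5.7] T [-0.04  0.01  0.06]
[[ 0.682   0.7313 -0.    ]
 [ 0.7313 -0.682   0.    ]
 [ 0.     -0.     -1.    ]]
tray yaw 1.9989608103281853
tray in stand [np.float64(0.010404110444734322), np.float64(0.010569156261750744)] bottom z 0.00994784112243935
time: 17.95
tool_pos: [0.5347, 0.2962, 0.0946]
tcp_rot: [2.881, 1.253, 0.0]
wrist_force: [0.3, -0.6, -6.3]
width: 0.244
grip_force: 79.2
17.95 q [ 0.47  0.23  1.85 -0.    1.07  1.22] [0.5347 0.2962 0.0946] F [ 0.3 -0.6 -6.3] T [-0.18 -0.04 -0.03]
[[ 6.820e-01  7.313e-01  0.000e+00]
 [ 7.313e-01 -6.820e-01 -0.000e+00]
 [ 0.000e+00  1.000e-04 -1.000e+00]]
tray yaw 1.998783580898305
tray in stand [np.float64(0.011433617497491326), np.float64(0.011511127690984758)] bottom z 0.009949835832658377
```

The moment (-0.18 N m) hints that the +y edge has just been touched. I'll feel for +x alone, then press +y.

```bash
python3 -m inch '[0.7,0.7,0,0,0,0,10,0,0,0,0,0,0,10,0,0,0,0,0,0,10,0,0,0,0,0,0,10,0,0,0,0,0,0,10,0,0,0,0,0,0,10,0,0,0,0,0,0,10,0,0,0,0,0,0,10]'
python3 pose.py
python3 -m inch '[0.7,0.7,0,0,0,0,10,0,0,0,0,0,0,10,0,0,0,0,0,0,10,0,0,0,0,0,0,10,0,0,0,0,0,0,10,0,0,0,0,0,0,10,0,0,0,0,0,0,10,0,0,0,0,0,0,10]'
python3 pose.py
```

```text
time: 18.75
tool_pos: [0.5357, 0.2963, 0.0946]
tcp_rot: [-2.881, -1.253, -0.0]
wrist_force: [0.0, 0.2, -6.4]
width: 0.246
grip_force: 79.1
18.75 q [0.46 0.23 1.84 0.   1.07 1.21] [0.5357 0.2963 0.0946] F [ 0.   0.2 -6.4] T [-0.14 -0.05  0.05]
[[ 6.820e-01  7.313e-01  0.000e+00]
 [ 7.313e-01 -6.820e-01  1.000e-04]
 [ 0.000e+00 -0.000e+00 -1.000e+00]]
tray yaw 1.9991496295207583
tray in stand [np.float64(0.012403282442963114), np.float64(0.01155297133525601)] bottom z 0.009948861251456859
time: 19.55
tool_pos: [0.5364, 0.2964, 0.0947]
tcp_rot: [-2.881, -1.253, 0.001]
wrist_force: [-4.0, -0.4, -4.4]
width: 0.243
grip_force: 79.5
19.55 q [0.46 0.23 1.84 0.   1.07 1.21] [0.5364 0.2964 0.0947] F [-4.  -0.4 -4.4] T [-0.01  0.66  0.04]
[[ 6.820e-01  7.314e-01 -5.000e-04]
 [ 7.314e-01 -6.820e-01  0.000e+00]
 [-4.000e-04 -4.000e-04 -1.000e+00]]
tray yaw 2.0009020147750505
tray in stand [np.float64(0.013051706240986498), np.float64(0.011620110797823147)] bottom z 0.009950756992750845
```

```bash
python3 -m inch '[0.7,-0.7,0,0,0,0,10,0,0,0,0,0,0,10,0,0,0,0,0,0,10,0,0,0,0,0,0,10,0,0,0,0,0,0,10,0,0,0,0,0,0,10,0,0,0,0,0,0,10,0,0,0,0,0,0,10]'
python3 pose.py
python3 -m inch '[0.7,-0.7,0,0,0,0,10,0,0,0,0,0,0,10,0,0,0,0,0,0,10,0,0,0,0,0,0,10,0,0,0,0,0,0,10,0,0,0,0,0,0,10,0,0,0,0,0,0,10,0,0,0,0,0,0,10]'
python3 pose.py
```

```text
time: 20.35
tool_pos: [0.5367, 0.2967, 0.0947]
tcp_rot: [2.88, 1.252, -0.001]
wrist_force: [-3.4, -4.9, -2.0]
width: 0.243
grip_force: 79.6
20.35 q [ 0.46  0.23  1.84 -0.    1.07  1.22] [0.5367 0.2967 0.0947] F [-3.4 -4.9 -2. ] T [-0.8   0.66  0.05]
[[ 6.820e-01  7.314e-01 -2.000e-04]
 [ 7.314e-01 -6.820e-01 -9.000e-04]
 [-7.000e-04  5.000e-04 -1.000e+00]]
tray yaw 2.0012094163651
tray in stand [np.float64(0.013345102125367008), np.float64(0.011901494976886634)] bottom z 0.009981336476302421
time: 21.15
tool_pos: [0.5367, 0.2968, 0.0947]
tcp_rot: [2.879, 1.252, -0.002]
wrist_force: [-2.9, -7.0, -0.8]
width: 0.243
grip_force: 79.8
21.15 q [ 0.47  0.23  1.84 -0.    1.07  1.22] [0.5367 0.2968 0.0947] F [-2.9 -7.  -0.8] T [-1.2   0.61  0.05]
[[ 6.819e-01  7.315e-01 -3.000e-04]
 [ 7.314e-01 -6.819e-01 -2.400e-03]
 [-1.900e-03  1.400e-03 -1.000e+00]]
tray yaw 2.00835955796569
tray in stand [np.float64(0.013334399917062001), np.float64(0.011853311982688682)] bottom z 0.01003425166729903
```

Both raised edges are felt (-3 N, -7 N). I'll ease back slightly and lower onto the board.

```bash
python3 -m inch '[-0.7,0.7,0,0,0,0,10,0,0,0.5,0,0,0,10,0,0,0.5,0,0,0,10,0,0,0.5,0,0,0,10,0,0,0.5,0,0,0,10,0,0,0,0,0,0,10,0,0,0,0,0,0,10,0,0,0,0,0,0,10]'
python3 pose.py
python3 -m inch '[0,0,0.5,0,0,0,10,0,0,0.5,0,0,0,10,0,0,0,0,0,0,10,0,0,0,0,0,0,10,0,0,0,0,0,0,10,0,0,0,0,0,0,10,0,0,0,0,0,0,10,0,0,0,0,0,0,10]'
python3 pose.py
```

```text
time: 21.95
tool_pos: [0.536, 0.2962, 0.0935]
tcp_rot: [2.88, 1.252, -0.003]
wrist_force: [-7.0, -7.0, 3.8]
width: 0.24
grip_force: 80.4
21.95 q [ 0.46  0.23  1.84 -0.    1.07  1.22] [0.536  0.2962 0.0935] F [-7.  -7.   3.8] T [-1.15  1.16  0.04]
[[ 6.819e-01  7.314e-01 -1.300e-03]
 [ 7.314e-01 -6.819e-01 -1.900e-03]
 [-2.200e-03  3.000e-04 -1.000e+00]]
tray yaw 2.0070838651490135
tray in stand [np.float64(0.012625430812576078), np.float64(0.01131987279055858)] bottom z 0.00883843598295729
time: 22.75
tool_pos: [0.5358, 0.2958, 0.093]
tcp_rot: [2.879, 1.252, -0.004]
wrist_force: [-8.4, -8.7, 7.2]
width: 0.242
grip_force: 80.7
22.75 q [ 0.46  0.23  1.84 -0.    1.07  1.22] [0.5358 0.2958 0.093 ] F [-8.4 -8.7  7.2] T [-1.47  1.43  0.05]
[[ 6.818e-01  7.315e-01 -1.800e-03]
 [ 7.315e-01 -6.818e-01 -2.500e-03]
 [-3.100e-03  4.000e-04 -1.000e+00]]
tray yaw 2.0120813251658944
tray in stand [np.float64(0.012349443279312861), np.float64(0.010890934238602669)] bottom z 0.00825529474115283
```

```bash
python3 -m inch '[-0.4,0,-0.5,0,0,0,10,0,0,0,0,0,0,10,0,0,0,0,0,0,24,0,0,0,0,0,0,28,0,0,0,0,0,0,32,0,0,0,0,0,0,36,0,0,0,0,0,0,40,0,0,0,0,0,0,40]' 30
python3 pose.py
python3 - <<'E'
from h import *
a=snap('side','d3.png');b=snap('scene','s3.png')
A=cv2.resize(a[110:260,130:310],None,fx=2.2,fy=2.2,interpolation=2);B=cv2.resize(b[200:350,260:440],None,fx=2.2,fy=2.2,interpolation=2)
cv2.imwrite('pics/c5.png',np.hstack([A,B])[:,:,::-1])
E
```

```text
time: 23.55
tool_pos: [0.5367, 0.2973, 0.0924]
tcp_rot: [-2.881, -1.253, -0.001]
wrist_force: [-0.1, 0.2, 0.3]
width: 0.465
grip_force: 0.0
23.55 q [0.47 0.23 1.84 0.   1.07 1.22] [0.5367 0.2973 0.0924] F [-0.1  0.2  0.3] T [0.05 0.03 0.01]
[[ 6.819e-01  7.314e-01  7.000e-04]
 [ 7.314e-01 -6.819e-01  4.000e-04]
 [ 8.000e-04  2.000e-04 -1.000e+00]]
tray yaw 2.006448980562567
tray in stand [np.float64(0.013499471487280337), np.float64(0.0125918991744646)] bottom z 0.007685670017218829
```

View pics/c5.png

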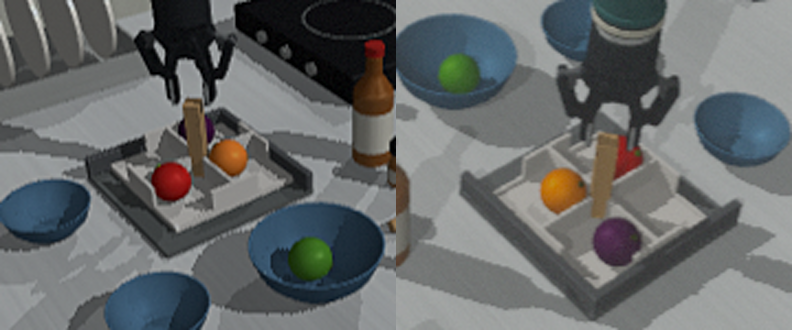

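The picture shows the tray seated in the stand's corner with mandarin, tomato and plum in it, the lime in the bowl, and the fingers open around the post. I'll check numerically that it is square and flush, using its two free lower edges.

```bash
cat > tr.py <<'E'
import sys
from h import *
from scipy.ndimage import map_coordinates,gaussian_filter
P=viewer.camera_params('side'); im=gaussian_filter(cv2.imread('pics/'+sys.argv[1],0).astype(float),.5)
S=np.array([.5237,.2843]);a=np.radians(1.92);ex=np.array([np.cos(a),np.sin(a)]);ey=np.array([-ex[1],ex[0]])
def edge(nm,axis,off,z,sign,lo,hi,rng):
    # edge along 'axis' at coordinate off of other axis; find offset by world-space profile
    T=[];D=[]
    for t in np.linspace(lo,hi,50):
        o=off+np.arange(-rng,rng+1e-9,.0005)
        q=np.array([proj('side',[*(S+(ex*t+ey*k if axis=='x' else ey*t+ex*k)),z],P) for k in o])
        g=np.gradient(map_coordinates(im,[q[:,1],q[:,0]],order=1))*sign; i=g.argmax()
        if g[i]>.8: T.append(t);D.append(o[i])
    T=np.array(T);D=np.array(D);k=np.abs(D-np.median(D))<.005
    for _ in range(4):
        p=np.polyfit(T[k],D[k],1); r=D-np.polyval(p,T); k=np.abs(r)<max(.0015,1.5*np.std(r[k]))
    print(nm,k.sum(),'offset mm at 0: %.2f slope deg %.2f rms %.2f'%(p[1]*1e3,np.degrees(p[0]),r[k].std()*1e3))
edge('stand -y bottom','x',-.12,0,-1,-.11,.08,.008)
edge('stand -x bottom','y',-.12,0,-1,-.11,.11,.008)
edge('tray -y bottom','x',-.087,.008,1,-.08,.1,.01)
edge('tray -x bottom','y',-.087,.008,1,-.08,.1,.01)
E
python3 tr.py d3.png
```

```text
stand -y bottom 31 offset mm at 0: -119.81 slope deg 0.28 rms 0.72
stand -x bottom 34 offset mm at 0: -122.88 slope deg -0.16 rms 0.82
tray -y bottom 34 offset mm at 0: -88.38 slope deg 0.30 rms 0.77
tray -x bottom 34 offset mm at 0: -83.32 slope deg -2.05 rms 1.12
```

The edge fit along -x is noisy because of shadow. The press itself showed near-zero yaw moment (0.04 N m at 7 N on both edges), which means flush contact. I'll make one light re-grip and diagonal press to confirm it's snug, then release.

```bash
python3 -m inch '[0,0,0,0,0,0,34,0,0,0,0,0,0,28,0,0,0,0,0,0,24,0,0,0,0,0,0,18,0,0,0,0,0,0,15,0,0,0,0,0,0,15,0,0,0,0,0,0,15,0,0,0,0,0,0,15]' 30
python3 pose.py | sed -n '1p;5,6p'
python3 -m inch '[0.5,0,0,0,0,0,15,0.5,0,0,0,0,0,15,0.5,0,0,0,0,0,15,0,0,0,0,0,0,15,0,0,0,0,0,0,15,0,0,0,0,0,0,15,0,0,0,0,0,0,15,0,0,0,0,0,0,15]' 30
python3 pose.py| sed -n '1p;5,6p'
```

```text
time: 24.45
tool_pos: [0.5368, 0.2966, 0.0923]
tcp_rot: [2.88, 1.252, 0.001]
wrist_force: [2.4, -4.0, 2.0]
width: 0.266
grip_force: 30.0
24.45 q [ 0.46  0.23  1.84 -0.    1.07  1.22] [0.5368 0.2966 0.0923] F [ 2.4 -4.   2. ] T [-0.66 -0.34 -0.06]
tray yaw 2.000793758460105
tray in stand [np.float64(0.013559210526739246), np.float64(0.011853373791592556)] bottom z 0.007629302191160148
time: 25.25
tool_pos: [0.5367, 0.2966, 0.0923]
tcp_rot: [2.879, 1.252, -0.004]
wrist_force: [-0.5, -7.1, 4.3]
width: 0.267
grip_force: 30.3
25.25 q [ 0.47  0.23  1.84 -0.    1.07  1.22] [0.5367 0.2966 0.0923] F [-0.5 -7.1  4.3] T [-1.25  0.05  0.01]
tray yaw 2.0105782405362618
tray in stand [np.float64(0.013291840855785792), np.float64(0.01165435303093668)] bottom z 0.007627195118016822
```

```bash
python3 -m inch '[0.4,0.4,0,0,0,0,15,0.4,0.4,0,0,0,0,15,0.4,0.4,0,0,0,0,15,0,0,0,0,0,0,15,0,0,0,0,0,0,15,0,0,0,0,0,0,15,0,0,0,0,0,0,15,0,0,0,0,0,0,15]' 30
python3 pose.py | sed -n '1p;5,6p'
python3 -m inch '[0,0,0,0,0,0,24,0,0,0,0,0,0,27,0,0,0,0,0,0,30,0,0,0,0,0,0,34,0,0,0,0,0,0,40,0,0,0,0,0,0,50,0,0,0,0,0,0,60,0,0,0,0,0,0,60]' 30
python3 pose.py| sed -n '1p;5,6p'
```

```text
time: 26.05
tool_pos: [0.5366, 0.2966, 0.0923]
tcp_rot: [2.88, 1.253, -0.009]
wrist_force: [-5.7, -7.3, 8.1]
width: 0.269
grip_force: 30.6
26.05 q [ 0.46  0.24  1.84 -0.    1.07  1.22] [0.5366 0.2966 0.0923] F [-5.7 -7.3  8.1] T [-1.32  0.83 -0.01]
tray yaw 2.0094573591565847
tray in stand [np.float64(0.012884097573085295), np.float64(0.011583889395194604)] bottom z 0.007589996346986871
time: 26.85
tool_pos: [0.5391, 0.2982, 0.0921]
tcp_rot: [-2.881, -1.253, -0.0]
wrist_force: [0.2, -0.3, -0.7]
width: 0.702
grip_force: 0.0
26.85 q [0.46 0.24 1.84 0.   1.07 1.22] [0.5391 0.2982 0.0921] F [ 0.2 -0.3 -0.7] T [-0.    0.02  0.02]
tray yaw 2.001079448231053
tray in stand [np.float64(0.015883358360818424), np.float64(0.013376541506640728)] bottom z 0.007426254461777207
```

Both edges press back without the tray moving, so it is snug. Next I'll retreat straight up and take a last numeric check.

```bash
python3 -m inch '[0,0,-5,0,0,0,75,0,0,-10,0,0,0,85,0,0,-15,0,0,0,85,0,0,-20,0,0,0,85,0,0,-20,0,0,0,85,0,0,-20,0,0,0,85,0,0,-15,0,0,0,85,0,0,0,0,0,0,85]'
python3 -m inch '[0,0,-20,0,0,0,85,0,0,-20,0,0,0,85,0,0,-20,0,0,0,85,0,0,-10,0,0,0,85,0,0,0,0,0,0,85,0,0,0,0,0,0,85,0,0,0,0,0,0,85,0,0,0,0,0,0,85]'
python3 - <<'E'
from h import *
P=viewer.camera_params('side')
a=snap('side','d4.png');h=cv2.cvtColor(a,cv2.COLOR_RGB2HSV);c=h[140:290,150:330]
for n,lo,hi,z in(('lime',(40,120,50),(75,255,255),.04),('mandarin',(8,180,120),(20,255,255),.041),('tomato',(0,200,110),(4,255,255),.041),('plum',(135,80,20),(170,255,120),.041)):
    m=cv2.inRange(c,lo,hi);k,l,s,ce=cv2.connectedComponentsWithStats(m)
    i=1+s[1:,4].argmax();u,v=ce[i]+[150,140];print(n,s[i,4],(u.round(),v.round()),ray('side',u,v,z,P).round(3))
E
python3 tr.py d4.png
```

```text
time: 27.65
tool_pos: [0.5412, 0.2992, 0.2015]
tcp_rot: [-2.881, -1.253, -0.011]
wrist_force: [0.6, 1.7, 1.5]
width: 0.992
grip_force: 0.0
time: 28.45
tool_pos: [0.5384, 0.2978, 0.2655]
tcp_rot: [2.881, 1.253, -0.004]
wrist_force: [0.5, -0.9, -0.5]
width: 0.995
grip_force: 0.0
lime 269 (np.float64(272.0), np.float64(227.0)) [0.538 0.01  0.04 ]
mandarin 148 (np.float64(235.0), np.float64(180.0)) [0.577 0.269 0.041]
tomato 135 (np.float64(210.0), np.float64(191.0)) [0.482 0.264 0.041]
plum 33 (np.float64(225.0), np.float64(168.0)) [0.586 0.353 0.041]
stand -y bottom 31 offset mm at 0: -119.97 slope deg 0.17 rms 0.71
stand -x bottom 38 offset mm at 0: -123.00 slope deg 0.01 rms 1.01
tray -y bottom 31 offset mm at 0: -88.44 slope deg 0.27 rms 0.65
tray -x bottom 42 offset mm at 0: -82.65 slope deg -0.70 rms 2.14
```

```bash
python3 -c "
from workcell import job;print(job.finish_job())"
```

```text
the job is handed in; nothing more can be done
None
```

The job is handed in, with no verdict shown: the lime is in the blue bowl, and the tray is released on the stand, pressed against both raised edges, with the mandarin, tomato and plum still in it.

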